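# Bring a trolley wheel's valve to the top

### The job

The gas-cylinder trolley's wheel is clamped in the sloping bench stand for pumping up. With the fingertips push one spoke after another until the wheel's valve stem points straight up the slope, at the top of the wheel in line with the stand's pointer, then leave the wheel at rest and draw clear. Push only on the spokes: keep off the tyre, the rim and the valve stem, do not grip or lift anything, and leave the beaker, bottle and wrench where they stand.

Things in the scene. Friction and masses are not known exactly. Their poses are not given: they have to be found in the camera images.
- stand: Grey bench stand, bolted down, facing roughly away from the robot, yaw varies. Origin on the bench below the axle, z up. Base 340 x 400 mm, 12 mm thick; posts at y = +-178 mm carry the bracket bar's ends. A 10 mm wide pointer on an upright stands just outside the tyre at the top of the wheel (+x, the robot's side).
- bracket: Fixed flat bar across the wheel's front. Origin on the axle in the spokes' mid-plane, 115 mm above the bench. x: up the slope to the wheel's top; y: level, along the bar; z: along the axle, out of the front. Wheel plane slopes 0.35 rad, rising along x, roughly towards the robot. Bar 36 mm wide (x), 186 mm to each side, z 18 to 24 mm; axle nut to z 30. A finger among the spokes cannot pass the bar: lift out there.
- wheel (a joint): Turn of the wheel (rad) about the bracket's z, positive counter-clockwise seen from the front; 0 or a full turn (+-6.28) with the stem at the top. Starts 2.45 to 3.83 (stem low). Turns freely either way without a stop; friction of about 0.18 N m keeps it where it is left: it neither coasts nor swings back.
- hub (a point): Point of the wheel on its axle, in the spokes' mid-plane; x points to the stem. Hub 48 mm in diameter, z -16 to 16 mm. Five straight aluminium spokes run from hub to rim, 12 mm wide, 10 mm thick (z -5 to 5), 72 degrees apart, the first 36 degrees from the stem. The gaps between are open right through; behind, only a 28 mm pillar at the axle.
- stem: The valve stem: black rubber stub 12 mm thick with a brass end 9 mm thick, on the rim's inner edge midway between two spokes, pointing at the hub, 25 mm long. Origin at its root on the rim, 108 mm from the axle, in the mid-plane of the spokes. Not to be touched.
- top (a point): Where the stem's root must come: the point on the rim's inner edge at the very top of the wheel, 108 mm up the slope from the axle, in the mid-plane of the spokes.
- tyre: The wheel's black tyre with its aluminium rim, turning with the wheel; origin on the axle in the mid-plane. Tyre 300 mm outside diameter, 32 mm thick (z -16 to 16 mm); the rim's inner edge is 108 mm from the axle. Not to be touched.
- beaker: Bystander: open glass beaker, 70 mm in diameter, 90 mm high, origin at the centre of its underside.
- bottle: Bystander: white bottle, 64 mm in diameter, 150 mm high, origin at the centre of its underside.
- wrench: Bystander: steel wrench 160 mm long, lying flat on the bench along its x, origin under its middle.

How it is judged (in metres and radians):
At the end, for the whole second after the job is handed in: The root of the valve stem is within 12 mm (about 6 degrees of turn) of the topmost point of the rim, the wheel is at rest, and beaker, bottle and wrench are within 30 mm of where they began (distance between stem and top below 0.012 m and velocity of joint wheel between -0.05 and 0.05 rad/s and distance of each of beaker, bottle, wrench from where it was at the start of the episode below 0.03 m); the robot touches nothing.
It fails at once if the valve stem is pushed (over 3 N) (contact force between any of the fingers, the arm and stem above 3 N).
It fails at once if the tyre or rim is pushed (over 5 N) (contact force between any of the fingers, the arm and tyre above 5 N).
It fails at once if the beaker is knocked away, lifted or carried (moved over 30 mm) (distance of beaker from where it was at the start of the episode above 0.03 m).
It fails at once if the bottle is knocked away, lifted or carried (moved over 30 mm) (distance of bottle from where it was at the start of the episode above 0.03 m).
It fails at once if the wrench is knocked away, lifted or carried (moved over 30 mm) (distance of wrench from where it was at the start of the episode above 0.03 m).
It also fails if it takes over 61 s, if anything falls off the work surface, if the arm or the gripper's body presses on something with over 40 N, if the wrist force passes 120 N, or if a joint passes its speed limit or range.

### The arm

A 6-joint arm with a two-finger parallel gripper is mounted at the origin on the work surface. World frame = base frame: x ahead of the robot, y to its left, z up, the work surface at z = 0. Lengths are in mm, angles in degrees, forces in N, time in s.
With the tool pointing down it reaches from about 350 to 850 mm from the base axis. Payload 8.1 kg.
Tool frame: the origin (TCP) lies at the very end of the fingers, on their centre line; the grasp point (between the pads) lies 19 mm behind it (r.grip_depth is the distance from the TCP to the grasp point, in mm); y points along the fingers, z is the direction in which the jaws open and shut, and the axes are right-handed (so a half turn about y gives the same grasp; the last joint's range is limited). The gripper opens to 85 mm and grips with 20 to 120 N. Pads are 22 mm wide; open, the fingers measure 114 mm over their backs; the gripper's body (76 mm by 85 mm) begins 54 mm behind the grasp point. The pads swing forward as they close: fully open they stand 13 mm farther back than shut.
Start: joints at [-68.09, 7.471, 85.268, -0, 87.261, -4.893], TCP at [270.574, -535.533, 231.292] pointing down, gripper open.
Joint ranges: [-169.43, 169.43], [-51.17, 129.36], [1.28, 143.12], [-76.62, 256.62], [0, 156.53], [-152.29, 152.29]. Speed limits (degrees/s): [136.94, 136.94, 159.86, 180, 180, 180].

### API

Orientations are given as [roll, pitch, yaw] about the fixed x, y, z axes, in that order (R = Rz(yaw) Ry(pitch) Rx(roll)).
In Python, from bench import readout, eyes, r gives the robot as it stands. The module is installed in compiled form; this text tells all that it offers.
- The arm moves only by the tool move_arm, never from a script. Its argument "motion" is text: rows parted by semicolons, each of 6 numbers parted by spaces: the shift along the world's x, y, z in cm, then the turn, a rotation vector about the world's x, y, z in degrees. A call has 1 to 10 rows; each row is the pose to reach, as a shift and turn from the pose commanded when the call began; what a row does not reach only later rows make up. A row lasts 1/12 s, in which the tool goes at most 41.7 mm and 7.16 degrees, less where a joint would pass 70% of its speed; a pose out of reach is approached as far as the arm can. A call with a gripper value outside its range is refused whole. "fingers" is the finger opening in cm, from 0 to 8.54, set as the call begins (left out, the last holds). The fingers move at their own pace and stop on an object; "squeeze" is the grip in N (left out, the last holds). Time passes only in rows, so rows that repeat a pose let the fingers close. It gives the time, the measured TCP pose, the force and the opening at its end, in the units of the state.
- readout.sense(): the state, without advancing time (a new reading comes with each control period).
- eyes.snapshot(name): name is "scene" or "top" or "wrist"; returns a dict with "image" (384x512x3 uint8, blue, green, red), "fx", "fy", "cx", "cy" (pixels), "world_to_cam" (4x4, takes a point from world to camera coordinates). Camera axes: x right, y down, z forward; pixel columns grow to the right and rows downward; lengths in mm; the calibration is good to about 2 mm. A picture is of the moment at which its call begins. There is no depth.
- r.hand_in(): hands the job in, once; it reports no verdict.
The state is a dict: "time": time; "joint_pos": joint angles; "qd": joint speeds; "joint_efforts": joint torques, N m; "tool_pos": TCP position; "tcp_rot": TCP orientation; "ft_force": force on the tool from outside, world axes, zero at the start; "wrist_torque": the same for the moment, N m; "finger_gap": finger opening in mm.
Only numpy, scipy, OpenCV 4.12 (cv2) and the standard library are available. Lean on these libraries where they do the work, as an engineer would, in place of code of your own. Each camera call takes 0.05 s, during which the arm holds its last target. There are 200 camera calls.

## Working session

There is one attempt and no reset: what is moved stays moved. The work goes in short steps, Python scripts to look and compute and a tool call to move; the robot and the scene stay as the last step left them, time stands still between calls to the robot, and variables do not carry over. Pictures are saved under pics/ and viewed, about 8 in all and at most 12, crops included, and the job is handed in when it is done.

Besides the shell and the picture viewer there is one more tool, called after "Emit:" in YAML: its name, and indented under it one key for each argument. move_arm: Moves the arm, as the interface text tells. Its arguments: {"type":"object","properties":{"motion":{"type":"string"},"fingers":{"type":"number"},"squeeze":{"type":"number"}},"required":["motion"]}

```bash
mkdir -p pics
python3 - <<'E'
from bench import readout, eyes, r
import cv2, numpy as np
np.set_printoptions(suppress=True,precision=3)
for n in ("scene","top"):
    s=eyes.snapshot(n); cv2.imwrite(f"pics/{n}0.png",s["image"]); print(n,s["fx"],s["fy"],s["cx"],s["cy"]); print(np.array(s["world_to_cam"]))
print(readout.sense())
E
```

```text
scene 497.05909518386017 497.05909518386017 258.0019082888258 200.48162752562547
[[   0.398    0.917   -0.011 -210.546]
 [   0.56    -0.253   -0.789 -166.158]
 [  -0.727    0.308   -0.614 1626.716]
 [   0.       0.       0.       1.   ]]
top 386.0603443578393 386.0603443578393 259.3837928975599 184.80441888561316
[[   0.029   -1.      -0.009  -18.042]
 [  -0.998   -0.029   -0.053  501.751]
 [   0.053    0.011   -0.999 1014.229]
 [   0.       0.       0.       1.   ]]
{'time': 0.1, 'joint_pos': array([-68.09 ,   7.512,  85.324,  -0.002,  87.262,  -4.892]), 'qd': array([ 0.013, -0.184, -0.049,  0.161, -0.009, -0.081]), 'joint_efforts': array([  0.001, -57.095, -50.194,  -0.   ,   0.008,  -0.   ]), 'tool_pos': array([ 270.368, -535.062,  230.323]), 'tcp_rot': array([ -90.098,    0.006, -153.199]), 'ft_force': array([ 0.973, -0.279,  0.142]), 'wrist_torque': array([ 0.06 , -0.018, -0.001]), 'finger_gap': 85.21608008181443}
```

View pics/scene0.png

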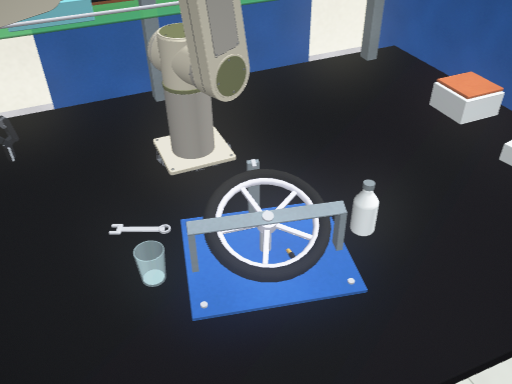

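View pics/top0.png

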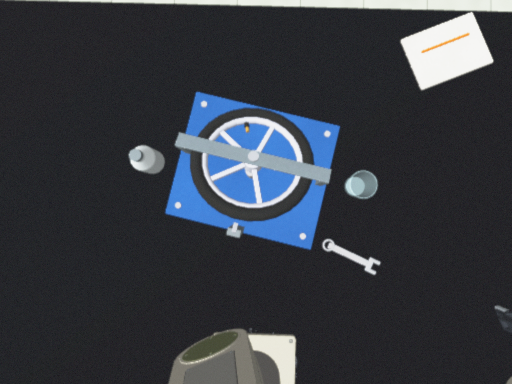

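The wheel is mid-bench: in the top view the nut is at about (253,156), the pointer at (235,230) and the stem at (247,127), which is low. I'll enlarge both views.

Run:
```python
import cv2, numpy as np
a=cv2.imread("pics/top0.png")[85:255,160:350]; b=cv2.imread("pics/scene0.png")[150:315,175:365]
a=cv2.resize(a,None,fx=4,fy=4,interpolation=cv2.INTER_CUBIC)
cv2.imwrite("pics/c1.png",a[:600])
cv2.imwrite("pics/c2.png",cv2.resize(b,None,fx=3.6,fy=3.6,interpolation=cv2.INTER_CUBIC))
```

```text
(no output)
```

View pics/c1.png

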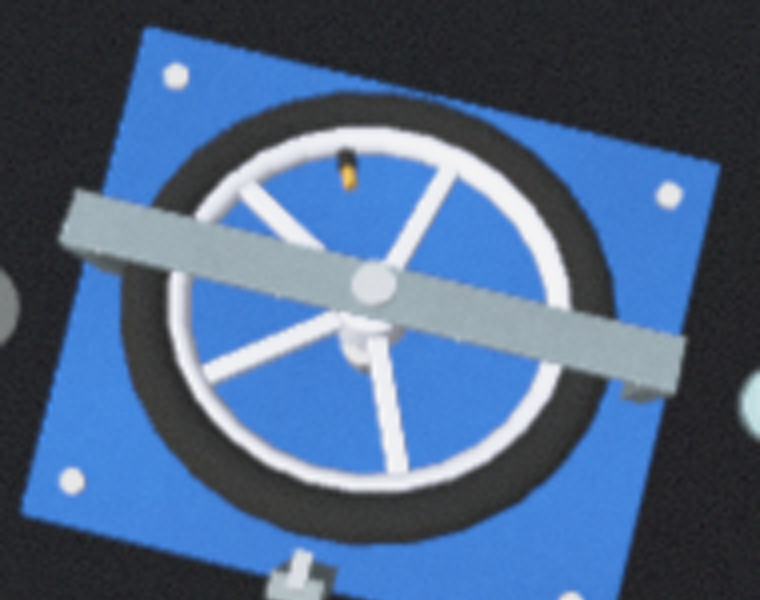

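View pics/c2.png

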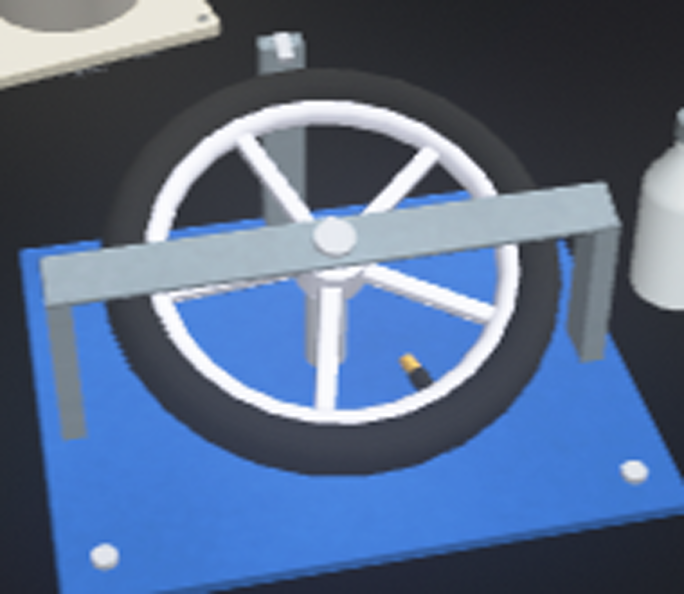

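```bash
cat > geo.py <<'E'
import numpy as np
from scipy.optimize import least_squares
from scipy.spatial.transform import Rotation as Ro
np.set_printoptions(suppress=True,precision=1)
def brk(x0,y0,yaw):
    R=Ro.from_euler('z',yaw).as_matrix()@np.array([[np.cos(.35),0,-np.sin(.35)],[0,1,0],[np.sin(.35),0,np.cos(.35)]])
    return R,np.array([x0,y0,115.])
def proj(s,P):
    T=np.array(s["world_to_cam"]); c=np.atleast_2d(P)@T[:3,:3].T+T[:3,3]
    return c[:,:2]/c[:,2:]*s["fx"]+[s["cx"],s["cy"]]
def pol(r,a,z=0): return np.array([r*np.cos(a),r*np.sin(a),z])
E
python3 - <<'E'
from geo import *
from bench import eyes
st,ss=eyes.snapshot("top"),eyes.snapshot("scene")
ft=lambda p:(np.array(p)+.5)/4-.5+[160,85]
fs=lambda p:(np.array(p)+.5)/3.6-.5+[175,150]
B=[(0,0,30),(-18,-186,24),(18,-186,24),(-18,186,24),(18,186,24)]
tb=ft([(374,284),(78,190),(60,240),(686,340),(675,392)])
sb=fs([(335,236),(618,228),(606,183),(46,306),(42,258)])
S=[(-170,-200,12),(-170,200,12),(170,-200,12)]; tS=ft([(145,27),(720,163),(22,514)])
def f(p):
    R,o=brk(*p[:3]); W=lambda q:np.array(q)@R.T+o
    st_=np.array(S)@Ro.from_euler('z',p[2]).as_matrix().T+[p[0],p[1],0]
    w=np.array([pol(108,p[3]),pol(83,p[3])])
    return np.concatenate([(proj(st,W(B))-tb),(proj(ss,W(B))-sb),proj(st,st_)-tS,
      proj(st,W(w))-ft([(346,150),(350,188)]),proj(ss,W(w))-fs([(427,390),(405,357)])])
g=lambda p:f(p).ravel()
s=least_squares(g,[570,0,3.0,3.1],x_scale=[100,100,1,1])
print(s.x[:2],"yaw,theta deg",np.degrees(s.x[2:])); print(f(s.x))
R,o=brk(*s.x[:3]); print(R)
p=ft([(248,188),(452,170),(398,474),(206,378)])
for k in range(5):
    a=s.x[3]+np.radians(36+72*k); print(k,np.degrees(a)%360,R@pol(108,a)+o, proj(st,R@pol(106,a,5)+o))
print(p)
E
```

```text
[551.3  14. ] yaw,theta deg [168.  201.5]
[[-0.1  0.7]
 [-0.5  0.5]
 [-0.7  1. ]
 [ 0.2 -0.4]
 [ 0.6  0.2]
 [ 0.1 -0.7]
 [ 0.8 -1.5]
 [-0.1 -1.8]
 [-0.1 -0.5]
 [-0.9 -1.1]
 [ 0.5 -3.2]
 [ 1.1 -3.1]
 [ 0.1 -2.6]
 [ 0.1  1.3]
 [ 0.5  0.4]
 [-0.1 -1. ]
 [-0.3 -0.4]]
[[-0.9 -0.2  0.3]
 [ 0.2 -1.  -0.1]
 [ 0.3  0.   0.9]]
0 237.4787492430732 [623.5  91.8  95.1] [[222.4 132.3]]
1 309.4787492430732 [505.4 108.9 138.5] [[211.6 178. ]]
2 21.478749243073196 [450.7  -5.1 149.5] [[258.9 202.4]]
3 93.4787492430732 [535.  -92.7 112.8] [[295.9 169. ]]
4 165.47874924307325 [641.8 -32.8  79.2] [[272.3 127.7]]
[[221.6 131.6]
 [272.6 127.1]
 [259.1 203.1]
 [211.1 179.1]]
```

The fit is good on bar, nut, stem and spokes; the residuals on the plate corners pull it a little. The stem is at about 201.5°, so I need +158.5° CCW. The plan is two pushes in the lower half, on spokes 4 and 3, both with no stem in the trailing gap. I'll refit without the plate and compute the moves.

Run:
```python
from geo import *
from bench import eyes,readout
import json
st,ss=eyes.snapshot("top"),eyes.snapshot("scene")
ft=lambda p:(np.array(p)+.5)/4-.5+[160,85]
fs=lambda p:(np.array(p)+.5)/3.6-.5+[175,150]
B=[(0,0,30),(-18,-186,24),(18,-186,24),(-18,186,24),(18,186,24)]
tb=ft([(374,284),(78,190),(60,240),(686,340),(675,392)])
sb=fs([(335,236),(618,228),(606,183),(46,306),(42,258)])
def f(p):
    R,o=brk(*p[:3]); W=lambda q:np.array(q)@R.T+o
    w=np.array([pol(108,p[3]),pol(83,p[3])]+[pol(106,p[3]+np.radians(a),5) for a in(36,-36,180,108)])
    return np.concatenate([(proj(st,W(B))-tb),(proj(ss,W(B))-sb),
      proj(st,W(w))-ft([(346,150),(350,188),(248,188),(452,170),(398,474),(206,378)]),proj(ss,W(w[:2]))-fs([(427,390),(405,357)])])
s=least_squares(lambda p:f(p).ravel(),[570,0,3.0,3.1],x_scale=[100,100,1,1])
print(s.x[:2],"yaw,theta deg",np.degrees(s.x[2:]),"rms",np.sqrt(np.mean(s.fun**2)))
json.dump(list(s.x),open("fit.json","w"))
R,o=brk(*s.x[:3])
Rt=np.c_[R[:,1],-R[:,2],-R[:,0]]
q=readout.sense(); R0=Ro.from_euler('xyz',q['tcp_rot'],degrees=True).as_matrix()
print("pose",q['tool_pos'],"rotvec",Ro.from_matrix(Rt@R0.T).as_rotvec(degrees=True))
print("zb",R[:,2])
for a in range(135,240,5):
    print(a,R@pol(72,np.radians(a),-12)+o)
print("hover",R@pol(72,np.radians(138),70)+o)
```

```text
[552.5  13.7] yaw,theta deg [167.7 202.2] rms 0.6129341338295895
pose [ 270.5 -535.3  230.9] rotvec [12.7 16.4 50.4]
zb [ 0.3 -0.1  0.9]
135 [584.3 -45.4  86.3]
140 [589.2 -41.7  84.8]
145 [593.8 -37.6  83.5]
150 [598.  -33.1  82.3]
155 [601.9 -28.2  81.4]
160 [605.3 -23.   80.5]
165 [608.3 -17.5  79.9]
170 [610.9 -11.8  79.4]
175 [613.   -5.9  79.1]
180 [614.6   0.2  79. ]
185 [615.6   6.4  79.1]
190 [616.2  12.6  79.4]
195 [616.3  18.9  79.9]
200 [615.8  25.1  80.5]
205 [614.8  31.2  81.4]
210 [613.4  37.3  82.3]
215 [611.4  43.1  83.5]
220 [609.   48.8  84.8]
225 [606.1  54.1  86.3]
230 [602.7  59.2  87.9]
235 [598.9  63.9  89.6]
hover [614.8 -49.2 162.4]
```

Emit:
move_arm:
  motion: "3.4 4.9 0 1.3 1.7 5; 6.9 9.7 0 2.5 3.3 10; 10.3 14.6 0 3.8 4.9 15; 13.8 19.5 0 5.1 6.6 20; 17.2 24.3 0 6.4 8.2 25; 20.6 29.2 0 7.6 9.8 30; 24 34 0 8.9 11.5 35; 27.5 38.9 -1 10.2 13.1 40; 31 43.7 -2 11.4 14.8 45; 34.4 48.6 -3 12.7 16.4 50.4"
  fingers: 0

```text
time: 1.13
tool_pos: [512.1, -194.1, 221.2]
tcp_rot: [-110.1, 0.0, -102.0]
ft_force: [0.9, -0.7, 0.4]
finger_gap: -0.0
```

Emit:
move_arm:
  motion: "0 0 0 0 0 0; 0 0 0 0 0 0; 0 0 0 0 0 0;0 0 0 0 0 0;0 0 0 0 0 0;0 0 0 0 0 0"

```text
time: 1.63
tool_pos: [510.4, -197.1, 221.5]
tcp_rot: [-110.0, -0.0, -102.4]
ft_force: [0.1, 0.7, 0.2]
finger_gap: 0.1
```

```bash
cat > st.py <<'E'
from geo import *
from bench import eyes,readout
import json,cv2,sys
p=json.load(open("fit.json")); R,o=brk(*p[:3])
def state():
    q=readout.sense(); b=R.T@(q['tool_pos']-o)
    Rt=np.c_[R[:,1],-R[:,2],-R[:,0]]; R0=Ro.from_euler('xyz',q['tcp_rot'],degrees=True).as_matrix()
    print("t",q['time'],"tcp",q['tool_pos'],"brk",b,"r,a",np.hypot(b[0],b[1]),np.degrees(np.arctan2(b[1],b[0]))%360,"F",q['ft_force'],"gap",q['finger_gap'],"rv",Ro.from_matrix(Rt@R0.T).as_rotvec(degrees=True))
    return q
def shot(name,out,box,k):
    s=eyes.snapshot(name); x0,y0,x1,y1=box
    cv2.imwrite(out,cv2.resize(s["image"][y0:y1,x0:x1],None,fx=k,fy=k,interpolation=cv2.INTER_CUBIC)); return s
E
python3 - <<'E'
from st import *
q=state()
s=eyes.snapshot("wrist"); cv2.imwrite("pics/w1.png",s["image"])
a=eyes.snapshot("top")["image"]; b=eyes.snapshot("scene")["image"]
cv2.imwrite("pics/ab1.png",np.hstack([cv2.resize(i,None,fx=2.5,fy=2.5,interpolation=2) for i in (a[85:255,180:340],b[130:300,190:350])]))
for t in (0,-72,-120): 
  print(t,R@pol(72,np.radians(138),-12)+o-q['tool_pos'])
E
```

```text
t 1.6333 tcp [ 510.4 -197.1  221.5] brk [ 32.9 214.9 101.4] r,a 217.40904476556895 81.29366480328152 F [0.1 0.7 0.2] gap 0.1412916080193155 rv [0.  0.  0.1]
0 [  76.9  153.9 -136.1]
-72 [  76.9  153.9 -136.1]
-120 [  76.9  153.9 -136.1]
```

View pics/ab1.png

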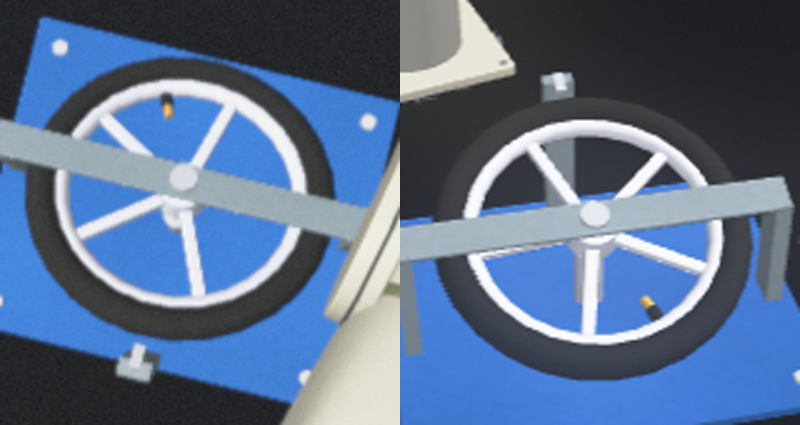

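The wheel is unmoved, and the arm is still short of hover because its speed is limited. I'll go to hover over the gap behind spoke 4.

Emit:
move_arm:
  motion: "2 3 0 0 0 0; 4 6 0 0 0 0; 6 9 -1 0 0 0; 8 12 -2 0 0 0; 10 14 -3 0 0 0; 10.4 14.8 -4.5 0 0 0; 10.4 14.8 -6 0 0 0; 10.4 14.8 -6 0 0 0; 10.4 14.8 -6 0 0 0"

```text
time: 2.53
tool_pos: [613.3, -49.0, 159.4]
tcp_rot: [-110.3, -0.0, -102.3]
ft_force: [0.4, -0.8, 0.0]
finger_gap: -0.1
```

Run:
```python
from st import *
q=state()
a=eyes.snapshot("scene"); b=a["image"]
print(proj(a,q['tool_pos']))
w=eyes.snapshot("wrist")["image"]
cv2.imwrite("pics/ab2.png",np.hstack([cv2.resize(b[130:300,190:350],None,fx=2.5,fy=2.5,interpolation=2),cv2.resize(w,(400,425))]))
print(R@pol(72,np.radians(138),-12)+o-q['tool_pos'])
```

```text
t 2.5333 tcp [613.3 -49.  159.4] brk [-53.1  48.3  66.7] r,a 71.82356231865081 137.72167439438252 F [ 0.4 -0.8  0. ] gap -0.14572838110603595 rv [-0.  -0.2  0. ]
[[252.  230.1]]
[-26.    5.8 -74. ]
```

View pics/ab2.png

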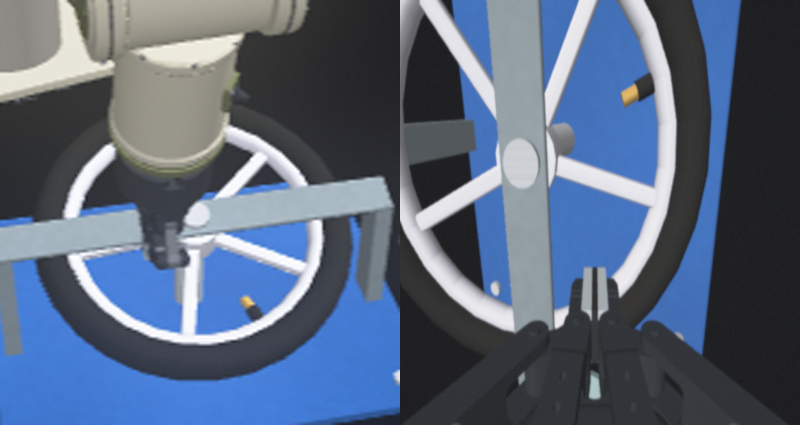

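The fingertips hover between spokes 3 and 4, right over the planned entry point. Inserting along the axle.

Emit:
move_arm:
  motion: "-0.4 0.1 -1.2 0 0 0; -0.8 0.2 -2.4 0 0 0; -1.3 0.3 -3.6 0 0 0; -1.7 0.4 -4.8 0 0 0; -2.1 0.5 -6 0 0 0; -2.5 0.6 -7.1 0 0 0; -2.5 0.6 -7.1 0 0 0; -2.5 0.6 -7.1 0 0 0"

```text
time: 3.3
tool_pos: [589.2, -41.8, 89.3]
tcp_rot: [-110.2, 0.0, -102.3]
ft_force: [-0.1, 0.2, -0.1]
finger_gap: -0.2
```

Run:
```python
from st import *
q=state()
for a in range(145,236,6): print(a,(R@pol(72,np.radians(a),-9)+o-q['tool_pos'])/10*1.0)
```

```text
t 3.3 tcp [589.2 -41.8  89.3] brk [-53.6  46.4  -7.8] r,a 70.90446688616964 139.13151097784848 F [-0.1  0.2 -0.1] gap -0.18427613847250335 rv [-0.  -0.1 -0. ]
145 [ 0.6  0.4 -0.3]
151 [ 1.1  0.9 -0.4]
157 [ 1.5  1.5 -0.5]
163 [ 1.9  2.2 -0.6]
169 [ 2.2  2.9 -0.7]
175 [ 2.5  3.6 -0.7]
181 [ 2.7  4.3 -0.7]
187 [ 2.8  5.  -0.7]
193 [ 2.8  5.8 -0.7]
199 [ 2.8  6.5 -0.6]
205 [ 2.7  7.3 -0.5]
211 [ 2.5  8.  -0.4]
217 [ 2.2  8.7 -0.2]
223 [ 1.9  9.4 -0.1]
229 [ 1.5 10.   0.1]
235 [ 1.1 10.6  0.3]
```

Emit:
move_arm:
  motion: "0.3 0.2 -0.2 0 0 0; 0.6 0.4 -0.3 0 0 0; 0.9 0.7 -0.35 0 0 0; 1.1 0.9 -0.4 0 0 0; 1.3 1.2 -0.45 0 0 0; 1.5 1.5 -0.5 0 0 0; 1.7 1.85 -0.55 0 0 0; 1.9 2.2 -0.6 0 0 0; 2.05 2.55 -0.65 0 0 0; 2.2 2.9 -0.7 0 0 0"

```text
time: 4.13
tool_pos: [612.1, -12.5, 82.8]
tcp_rot: [-110.1, -0.0, -102.3]
ft_force: [-0.9, -2.6, 1.5]
finger_gap: 0.1
```

Run:
```python
from st import *
q=state()
for a in range(175,236,6): print(a,(R@pol(72,np.radians(a),-9)+o-q['tool_pos'])/10*1.0)
```

```text
t 4.1333 tcp [612.1 -12.5  82.8] brk [-70.9  12.9  -8.3] r,a 72.11729726422102 169.65822445425604 F [-0.9 -2.6  1.5] gap 0.1294052064998969 rv [-0. -0. -0.]
175 [ 0.2  0.6 -0.1]
181 [ 0.4  1.4 -0.1]
187 [ 0.5  2.1 -0.1]
193 [ 0.5  2.9 -0. ]
199 [0.5 3.6 0. ]
205 [0.4 4.4 0.1]
211 [0.2 5.1 0.3]
217 [-0.1  5.8  0.4]
223 [-0.4  6.4  0.6]
229 [-0.8  7.1  0.8]
235 [-1.2  7.6  1. ]
```

A push force of about 3 N matches the wheel's friction (0.18 N m at 72 mm). Continuing to 221°.

Emit:
move_arm:
  motion: "0.2 0.6 -0.05 0 0 0; 0.3 1 -0.1 0 0 0; 0.4 1.4 -0.1 0 0 0; 0.5 2.1 -0.1 0 0 0; 0.5 2.8 0 0 0 0; 0.5 3.5 0 0 0 0; 0.4 4.2 0.1 0 0 0; 0.25 4.9 0.25 0 0 0; 0 5.6 0.35 0 0 0; -0.3 6.2 0.5 0 0 0"

```text
time: 4.97
tool_pos: [608.9, 50.1, 88.0]
tcp_rot: [-110.0, 0.0, -102.2]
ft_force: [0.1, -3.6, 0.2]
finger_gap: -0.1
```

Run:
```python
from st import *
q=state()
print(R@pol(72,np.radians(214),-9)+o-q['tool_pos'])
```

```text
t 4.9667 tcp [608.9  50.1  88. ] brk [-53.7 -47.6  -9.1] r,a 71.79505095404907 221.54077234250892 F [ 0.1 -3.6  0.2] gap -0.08182207881170722 rv [-0.   0.  -0.1]
[ 3.9 -8.4 -1.9]
```

Emit:
move_arm:
  motion: "0.4 -0.8 -0.2 0 0 0; 0.4 -0.8 -0.2 0 0 0; 0.9 -0.9 1.2 0 0 0; 1.4 -1 2.6 0 0 0; 1.9 -1.1 4 0 0 0; 2.4 -1.2 5.4 0 0 0; 2.9 -1.4 6.8 0 0 0; 2.2 -4.5 6.8 0 0 0; 1.6 -7.5 6.8 0 0 0; 1.1 -9.6 6.8 0 0 0"

```text
time: 5.8
tool_pos: [620.0, -49.0, 156.1]
tcp_rot: [-110.0, 0.0, -102.3]
ft_force: [-0.5, 0.1, 0.6]
finger_gap: -0.1
```

Emit:
move_arm:
  motion: "0 0 0 0 0 0; 0 0 0 0 0 0; 0 0 0 0 0 0"

```text
time: 6.05
tool_pos: [620.0, -46.5, 155.7]
tcp_rot: [-110.1, 0.1, -102.3]
ft_force: [0.3, -0.1, -0.4]
finger_gap: -0.1
```

Run:
```python
from st import *
q=state()
a=eyes.snapshot("scene"); b=a["image"]
s=eyes.snapshot("wrist"); w=s["image"]
cv2.imwrite("pics/ab3.png",np.hstack([cv2.resize(b[130:300,190:350],None,fx=2.5,fy=2.5,interpolation=2),cv2.resize(w,(400,425))]))
for d in (0,72,78,84):
  t=p[3]+np.radians(d); c=lambda v:(v-[190,130])*2.5; 
  print(d,"stem",c(proj(a,R@pol(83,t)+o)),proj(s,R@pol(83,t)+o)*[400/512,425/384],"s4",c(proj(a,R@pol(106,t-np.radians(36),5)+o)))
print((R@pol(72,np.radians(142),-9)+o-q['tool_pos'])/10)
```

```text
t 6.05 tcp [620.  -46.5 155.7] brk [-60.1  44.5  65.3] r,a 74.75891635444385 143.50538290371352 F [ 0.3 -0.1 -0.4] gap -0.060615753120295636 rv [-0.1 -0.  -0. ]
0 stem [[242.9 296.7]] [[215.3 110.2]] s4 [[187.5 329.3]]
72 stem [[276.8 211.3]] [[104.8   7.1]] s4 [[300.8 264.8]]
78 stem [[273.6 203.7]] [[93.4  9.4]] s4 [[303.9 254.8]]
84 stem [[269.6 196.4]] [[82.3 13.7]] s4 [[305.7 244.6]]
[-2.8  0.6 -6.9]
```

View pics/ab3.png

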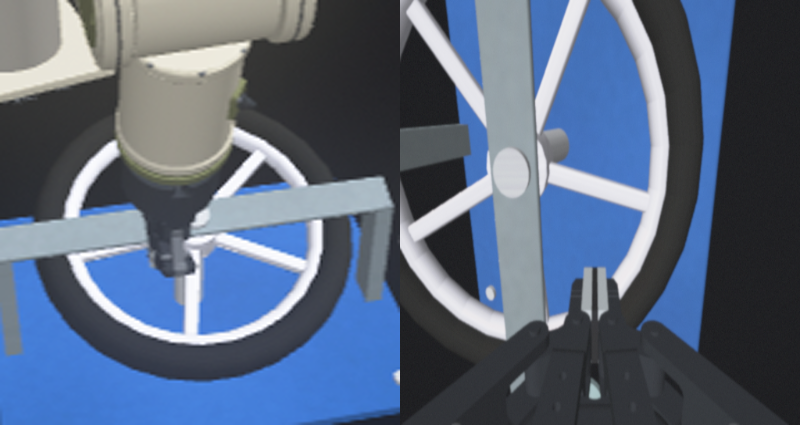

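About 71° done: spoke 4 ends at scene-crop (303,266) and spoke 3 now sits at about 166°, just ahead of the finger. The stem is hidden behind the bar. Inserting for the second push.

Emit:
move_arm:
  motion: "-0.5 0.1 -1.2 0 0 0; -1 0.2 -2.4 0 0 0; -1.4 0.3 -3.6 0 0 0; -1.9 0.4 -4.8 0 0 0; -2.4 0.5 -6 0 0 0; -2.8 0.6 -6.9 0 0 0; -2.8 0.6 -6.9 0 0 0; -2.8 0.6 -6.9 0 0 0"

```text
time: 6.82
tool_pos: [591.4, -40.2, 86.3]
tcp_rot: [-110.2, 0.0, -102.2]
ft_force: [-0.2, 0.3, -0.1]
finger_gap: 0.1
```

Run:
```python
from st import *
q=state()
for a in range(146,215,6): print(a,(R@pol(73,np.radians(a),-9)+o-q['tool_pos'])/10*1.0)
```

```text
t 6.8167 tcp [591.4 -40.2  86.3] brk [-56.4  44.4  -9.9] r,a 71.74141423298428 141.77245547700088 F [-0.2  0.3 -0.1] gap 0.08159556885423597 rv [-0.  -0.1 -0.1]
146 [ 0.5  0.3 -0.1]
152 [ 1.   0.8 -0.2]
158 [ 1.4  1.4 -0.3]
164 [ 1.8  2.1 -0.4]
170 [ 2.1  2.8 -0.4]
176 [ 2.4  3.5 -0.5]
182 [ 2.6  4.2 -0.5]
188 [ 2.7  5.  -0.5]
194 [ 2.7  5.8 -0.4]
200 [ 2.6  6.5 -0.3]
206 [ 2.5  7.3 -0.2]
212 [ 2.3  8.  -0.1]
```

Emit:
move_arm:
  motion: "0.5 0.3 -0.1 0 0 0; 1 0.8 -0.2 0 0 0; 1.4 1.4 -0.3 0 0 0; 1.8 2.1 -0.4 0 0 0; 2.1 2.8 -0.4 0 0 0; 2.4 3.5 -0.5 0 0 0; 2.6 4.2 -0.5 0 0 0; 2.7 5 -0.5 0 0 0; 2.7 5.8 -0.4 0 0 0; 2.6 6.5 -0.3 0 0 0"

```text
time: 7.65
tool_pos: [617.9, 25.2, 83.7]
tcp_rot: [-110.1, 0.0, -102.2]
ft_force: [-1.4, -5.3, -0.4]
finger_gap: -0.0
```

Run:
```python
from st import *
q=state()
for a,r in ((206,74),(212,75),(218,76),(223,76),(226,76),(229,76),(232,77),(235,78)): print(a,(R@pol(r,np.radians(a),-9)+o-q['tool_pos'])/10*1.0)
```

```text
t 7.65 tcp [617.9  25.2  83.7] brk [-68.4 -25.2  -8.4] r,a 72.91579792804103 200.19338417948478 F [-1.4 -5.3 -0.4] gap -0.020562781930576493 rv [-0.  -0.  -0.1]
206 [-0.   0.8  0. ]
212 [-0.2  1.5  0.1]
218 [-0.3  2.3  0.2]
223 [-0.6  2.9  0.4]
226 [-0.8  3.2  0.5]
229 [-1.   3.5  0.6]
232 [-1.2  3.9  0.7]
235 [-1.4  4.3  0.8]
```

Emit:
move_arm:
  motion: "0 0.8 0 0 0 0; -0.2 1.5 0.1 0 0 0; -0.3 2.2 0.2 0 0 0; -0.6 2.8 0.4 0 0 0; -0.8 3.15 0.5 0 0 0; -0.9 3.3 0.55 0 0 0; -0.9 3.3 0.55 0 0 0"

```text
time: 8.23
tool_pos: [608.8, 58.0, 89.7]
tcp_rot: [-110.1, 0.0, -102.2]
ft_force: [0.9, -0.4, -0.9]
finger_gap: 0.0
```

Run:
```python
from st import *
q=state()
a=eyes.snapshot("scene"); b=a["image"]
s=eyes.snapshot("top"); w=s["image"]
cv2.imwrite("pics/ab4.png",np.hstack([cv2.resize(b[130:280,200:340],None,fx=2.85,fy=2.85,interpolation=2),cv2.resize(w[95:245,180:320],None,fx=2.85,fy=2.85,interpolation=2)]))
for d in (143,148,153,158):
  t=p[3]+np.radians(d); c=lambda v:(v-[200,130])*2.85
  e=lambda v:(v-[180,95])*2.85+[399,0]
  for n,x in (("s4",-36),("s3",-108),("s0",36),("stem",0)):
    P=R@pol(106 if x else 108,t+np.radians(x),5 if x else 0)+o; print(d,n,c(proj(a,P))[0],e(proj(s,P))[0],end=" ")
  print()
```

```text
t 8.2333 tcp [608.8  58.   89.7] brk [-51.5 -55.2  -8.2] r,a 75.53034236793954 226.99107098435758 F [ 0.9 -0.4 -0.9] gap 0.012108442393756361 rv [-0.   0.  -0.1]
143 s4 [270.6 176.9] [489.  233.7] 143 s3 [313.7 303.8] [521.3 104.2] 143 s0 [124.2 163.7] [622.9 304.7] 143 stem [198.5 152.1] [541.7 293.4] 
148 s4 [261.7 171.1] [493.9 243. ] 148 s3 [316.9 294.3] [513.6 110.7] 148 s0 [115.1 168.5] [634.2 303. ] 148 stem [187.6 151.5] [552.1 298.4] 
153 s4 [252.4 165.9] [499.8 251.9] 153 s3 [319.2 284.7] [506.5 117.8] 153 s0 [106.5 174. ] [645.2 300.5] 153 stem [176.7 151.7] [562.9 302.5] 
158 s4 [242.7 161.5] [506.5 260.4] 158 s3 [320.4 274.9] [500.1 125.4] 158 s0 [ 98.4 180.2] [655.8 297. ] 158 stem [165.8 152.6] [574.1 305.8]
```

View pics/ab4.png

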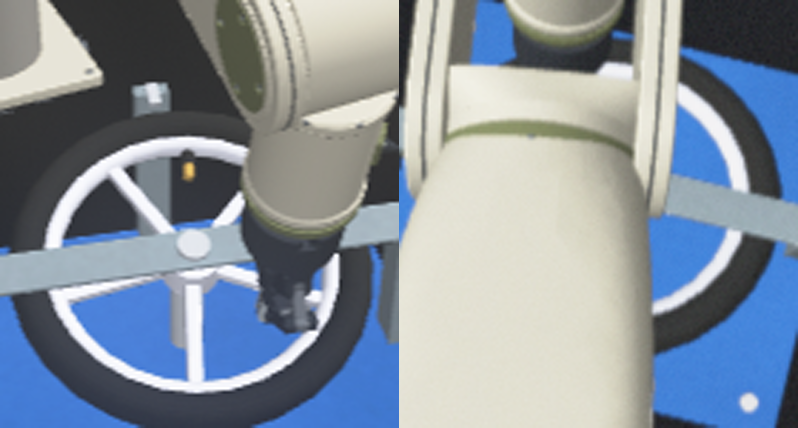

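The stem root is at scene-crop (188,150) and spoke 0's end at (113,168), so about 148.5° of the 157.8° is done. I'll push another 9° slowly.

Emit:
move_arm:
  motion: "-0.1 0.3 0.1 0 0 0; -0.25 0.6 0.15 0 0 0; -0.4 0.85 0.2 0 0 0; -0.5 1.05 0.25 0 0 0; -0.6 1.2 0.3 0 0 0; -0.6 1.2 0.3 0 0 0; -0.6 1.2 0.3 0 0 0"

```text
time: 8.92
tool_pos: [602.9, 69.6, 92.5]
tcp_rot: [-110.1, 0.0, -102.2]
ft_force: [0.2, -0.5, -0.1]
finger_gap: 0.0
```

Run:
```python
from st import *
q=state()
```

```text
t 8.9167 tcp [602.9  69.6  92.5] brk [-42.7 -65.4  -8.4] r,a 78.11899378577414 236.82881953554278 F [ 0.2 -0.5 -0.1] gap 0.01675517565116423 rv [-0.  -0.  -0.1]
```

Back off, lift out along the axle, and move aside so the cameras can see.

Emit:
move_arm:
  motion: "0.4 -0.7 -0.2 0 0 0; 0.5 -0.9 -0.2 0 0 0; 1 -1 1.2 0 0 0; 1.5 -1.1 2.6 0 0 0; 2 -1.2 4 0 0 0; 2.5 -1.3 5.4 0 0 0; 3 -1.4 6.8 0 0 0; 3.5 -1.5 9 0 0 0; 3.5 -2 12 0 0 0; 3 -5 14 0 0 0"

```text
time: 9.75
tool_pos: [633.7, 22.7, 234.3]
tcp_rot: [-110.0, 0.1, -102.0]
ft_force: [0.6, -1.5, 0.6]
finger_gap: -0.1
```

Emit:
move_arm:
  motion: "-1 -3 0 0 0 0; -3 -6 0 0 0 0; -5 -9 0 0 0 0; -7 -12 0 0 0 0; -10 -15 0 0 0 0; -13 -19 0 0 0 0; -16 -23 0 0 0 0; -18 -27 0 0 0 0; -20 -30 0 0 0 0; -22 -33 0 0 0 0"

```text
time: 10.58
tool_pos: [416.5, -305.0, 232.5]
tcp_rot: [-110.1, 0.0, -102.3]
ft_force: [0.4, 0.3, 0.2]
finger_gap: -0.1
```

Emit:
move_arm:
  motion: "0 0 0 0 0 0; 0 0 0 0 0 0; 0 0 0 0 0 0"

```text
time: 10.83
tool_pos: [417.9, -303.3, 232.3]
tcp_rot: [-110.1, 0.0, -102.3]
ft_force: [0.9, 0.3, -0.9]
finger_gap: 0.0
```

Run:
```python
from st import *
q=state()
a=eyes.snapshot("scene"); b=a["image"]
s=eyes.snapshot("top"); w=s["image"]
cv2.imwrite("pics/ab5.png",np.hstack([cv2.resize(b[130:280,200:340],None,fx=2.85,fy=2.85,interpolation=2),cv2.resize(w[95:245,180:320],None,fx=2.85,fy=2.85,interpolation=2)]))
cv2.imwrite("pics/full5.png",np.hstack([cv2.resize(i,(400,300)) for i in (b,w)]))
for th in (-6,-3,0,3,6):
  t=np.radians(th); c=lambda v:(v-[200,130])*2.85
  e=lambda v:(v-[180,95])*2.85+[399,0]
  for n,x in (("s4",-36),("s3",-108),("s0",36),("stem",0)):
    P=R@pol(106 if x else 108,t+np.radians(x),5 if x else 0)+o; print(th,n,c(proj(a,P))[0],e(proj(s,P))[0],end=" ")
  print()
```

```text
t 10.8333 tcp [ 417.9 -303.3  232.3] brk [100.3 338.4  88.3] r,a 352.9096493179522 73.49280495372085 F [ 0.9  0.3 -0.9] gap 0.0025102115915490828 rv [-0.1 -0.   0. ]
-6 s4 [254.7 167.1] [498.3 249.8] -6 s3 [318.7 287. ] [508.1 116. ] -6 s0 [108.5 172.7] [642.6 301.2] -6 stem [179.3 151.5] [560.3 301.6] 
-3 s4 [249.  164.2] [502.1 255. ] -3 s3 [319.7 281.2] [504.1 120.5] -3 s0 [103.5 176.2] [649.1 299.3] -3 stem [172.7 151.9] [567.  303.8] 
0 s4 [243.1 161.6] [506.2 260.1] 0 s3 [320.4 275.3] [500.3 125.1] 0 s0 [ 98.7 180. ] [655.4 297.2] 0 stem [166.2 152.6] [573.7 305.7] 
3 s4 [237.1 159.3] [510.6 264.9] 3 s3 [320.6 269.4] [496.8 130. ] 3 s0 [ 94.2 184. ] [661.6 294.7] 3 stem [159.8 153.5] [580.5 307.2] 
6 s4 [231.  157.2] [515.3 269.5] 6 s3 [320.6 263.5] [493.6 135. ] 6 s0 [ 89.9 188.2] [667.6 291.9] 6 stem [153.4 154.8] [587.5 308.4]
```

View pics/ab5.png

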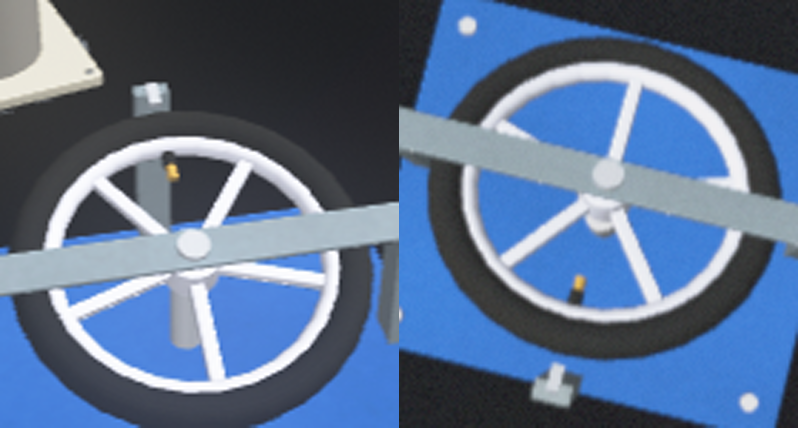

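View pics/full5.png

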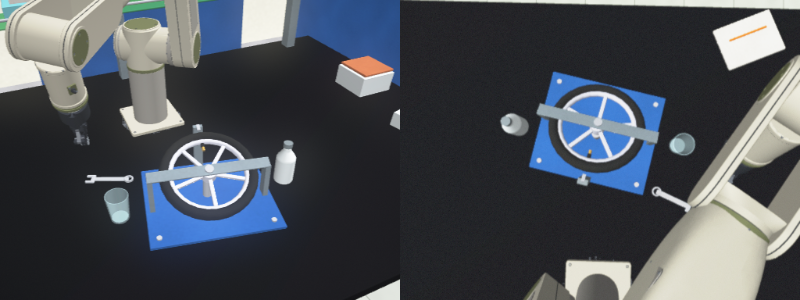

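The stem root is at scene-crop (166,154) against a prediction of (166.2,152.6) at zero, and in the top view at (576,303) against (573.7,305.7). The spoke ends agree to within about 2°. The bystanders are in place and the arm is clear, so I'm handing in.

```bash
python3 -c "
from bench import r
print(r.hand_in())"
```

```text
the job is handed in; nothing more can be done
None
```

The valve stem is at the top of the wheel, in line with the stand's pointer, and the job is handed in at about 11 s. The hand-in gave no verdict.

- **What I did:** I turned the wheel about 158° counter-clockwise with the closed fingertips. It took two pushes in the lower half of the wheel: spoke 4 for about 71°, then spoke 3 for the rest, including a slow final 9°. Both times the finger was in a gap without the stem. I then lifted out along the axle and moved the arm aside.
- **Stem position:** in both cameras the stem root lies within about 2° of the top, roughly 4 mm, against the 12 mm allowed. The spoke ends agree to within about 2°. In my check one spoke end read about 2° short and the stem in the top view about 1° past, so that is the spread of the estimate.
- **Forces and bystanders:** push forces at the readings stayed below about 6 N, close to what the wheel's friction alone needs. I saw no sign of contact with the tyre, rim, stem or bar. The beaker, bottle and wrench look unmoved in the last pictures; I compared them by eye and did not measure them.
- **What disagreed:** the base plate's corners sat about 3 pixels off in the first fit, so I left them out. The refit matched the bar, nut, stem and spokes to 0.6 pixels.

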